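Swipe the dispenser's touch ring from cold to hot

TASK

Set the water dispenser's round control to hot: put the fingertips lightly on the blue end of its raised C-shaped touch strip and slide them along the strip, over every colour in turn, to the red end, staying in contact all the way, and finish with the fingertips still resting lightly on the red pad. Do not press hard, touch the black housing, lift or shove the unit, or disturb the things round it. The program ends while the fingertips hold the red pad down.

Things in the scene. Friction and masses are not known exactly. Their poses are not given: they have to be found in the camera images.
- control_unit: round tabletop control, loose, 1.3 kg: 178 mm across, 32 mm high. Origin: centre of its underside, z up. On top a raised C-shaped touch strip, 28 mm wide, 62 mm radius (middle line) about the unit's z, 270 degrees: six coloured pads of 45 degrees, clockwise from above blue, pale blue, white, yellow, orange, red. The gap of the C faces the unit's -x; it may stand turned to any side
- housing: the unit's black round housing with ticks and a grey disc in the middle, 178 mm across, fixed to the unit; its top is 22 mm above the worktop (23.5 mm in the middle), 10 mm below the strip at rest. Origin as of control_unit
- touch_ring (a joint): how far the whole touch strip is pressed down: 0 at rest, 0.006 m at its stop. The strip sinks as one piece on springs: about 0.4 N to start, then 1 N per mm, about 6.4 N at the stop; it springs back when let go
- pad_1: blue pad of the touch strip, number 1 of 6 (start): about 49 mm along the strip, 28 mm wide, smooth flat top. Origin: middle of its top face, 32 mm above the worktop at rest, 62 mm from the unit's axis; x points outward from the unit's axis, y along the strip (counter-clockwise from above), z up
- pad_2: pale blue pad of the touch strip, number 2 of 6: about 49 mm along the strip, 28 mm wide, smooth flat top. Origin: middle of its top face, 32 mm above the worktop at rest, 62 mm from the unit's axis; x points outward from the unit's axis, y along the strip (counter-clockwise from above), z up
- pad_3: white pad of the touch strip, number 3 of 6: about 49 mm along the strip, 28 mm wide, smooth flat top. Origin: middle of its top face, 32 mm above the worktop at rest, 62 mm from the unit's axis; x points outward from the unit's axis, y along the strip (counter-clockwise from above), z up
- pad_4: yellow pad of the touch strip, number 4 of 6: about 49 mm along the strip, 28 mm wide, smooth flat top. Origin: middle of its top face, 32 mm above the worktop at rest, 62 mm from the unit's axis; x points outward from the unit's axis, y along the strip (counter-clockwise from above), z up
- pad_5: orange pad of the touch strip, number 5 of 6: about 49 mm along the strip, 28 mm wide, smooth flat top. Origin: middle of its top face, 32 mm above the worktop at rest, 62 mm from the unit's axis; x points outward from the unit's axis, y along the strip (counter-clockwise from above), z up
- pad_6: red pad of the touch strip, number 6 of 6 (finish): about 49 mm along the strip, 28 mm wide, smooth flat top. Origin: middle of its top face, 32 mm above the worktop at rest, 62 mm from the unit's axis; x points outward from the unit's axis, y along the strip (counter-clockwise from above), z up
- rack_bar (a point): a point on the axis of the round front bar of the bottle rack that hangs over the back of the worktop: a fixed bar, 28 mm thick, level along world y over the whole worktop; keep wrist and hand clear of it (stay low, come from the near side)
- tea_tin: green and grey round tea tin, loose, 74 mm across, 92 mm high; a bystander; origin: centre of its underside
- tea_strainer: steel tea strainer cup, loose, 82 mm across, 61 mm high; a bystander; origin: centre of its underside
- cap_black: black bottle cap, loose, 57 mm across, 24 mm high; a bystander; origin: centre of its underside
- cap_grey: grey bottle cap, loose, 69 mm across, 24 mm high; a bystander; origin: centre of its underside

How it is judged (in metres and radians):
On the way, in this order (a step that is already met when the one before it is completed fails the run):
1. the fingertips touch the blue pad (contact force between the fingers and pad_1 above 0.2 N), for 0.05 s.
2. the fingertips have slid off the blue pad onto the pale blue pad (contact force between the fingers and pad_2 above 0.2 N and contact force between the fingers and pad_1 below 0.05 N), for 0.02 s.
3. the fingertips touch the white pad (contact force between the fingers and pad_3 above 0.2 N), for 0.05 s.
4. the fingertips touch the yellow pad (contact force between the fingers and pad_4 above 0.2 N), for 0.05 s.
5. the fingertips touch the orange pad (contact force between the fingers and pad_5 above 0.2 N), for 0.05 s.
6. the fingertips touch the red pad (contact force between the fingers and pad_6 above 0.2 N), for 0.05 s.
At the end, for the whole second after the job is handed in: The fingertips rest on the red pad with 0.3 to 10 N and press the strip down by more than 0.3 mm, through the last second; the unit stands level and still, less than 20 mm from where it was (contact force between the fingers and pad_6 between 0.3 and 10 N and value of joint touch_ring above 0.0003 m and contact force between the fingers and pad_1 below 0.05 N and linear speed of control_unit below 0.01 m/s and distance of control_unit from where it was at the start of the episode below 0.02 m and angle between control_unit's own z axis and vertical below 0.05 rad); the arm keeps its last pose, push and grip.
It fails at once if the robot presses the unit with more than 15 N (contact force between any of the fingers, the arm and control_unit above 15 N).
It fails at once if the robot touches the black housing (more than 1 N) (contact force between any of the fingers, the arm and housing above 1 N).
It fails at once if the fingertips are off the strip (strip not pressed by 0.3 mm) while less than about 12 mm above the middle of one of the four pads between blue and red ((horizontal distance between the grasp point and pad_2 below 0.018 m and z of the grasp point in the frame of control_unit below 0.063 m and value of joint touch_ring below 0.0003 m) or (horizontal distance between the grasp point and pad_3 below 0.018 m and z of the grasp point in the frame of control_unit below 0.063 m and value of joint touch_ring below 0.0003 m) or (horizontal distance between the grasp point and pad_4 below 0.018 m and z of the grasp point in the frame of control_unit below 0.063 m and value of joint touch_ring below 0.0003 m) or (horizontal distance between the grasp point and pad_5 below 0.018 m and z of the grasp point in the frame of control_unit below 0.063 m and value of joint touch_ring below 0.0003 m)).
It fails at once if the unit is shoved by more than 20 mm, lifted by more than 8 mm or tipped (distance of control_unit from where it was at the start of the episode above 0.02 m or height (world z) of control_unit above 0.008 m or angle between control_unit's own z axis and vertical above 0.1 rad).
It fails at once if a bystander is moved by more than 15 mm (distance of any of tea_tin, tea_strainer, cap_black, cap_grey from where it was at the start of the episode above 0.015 m).
It also fails if it takes over 53 s, if anything falls off the work surface, if the arm or the gripper's body presses on something with over 40 N, if the wrist force passes 120 N, or if a joint passes its speed limit or range.

ROBOT

A 6-joint arm with a two-finger parallel gripper is mounted at the origin on a cart in front of the work surface, level with it; the furniture and walls round the work are solid. World frame = base frame: x ahead of the robot, y to its left, z up, the work surface at z = 0. Lengths are in m, angles in degrees, forces in N, time in s.
With the tool pointing down it reaches from about 0.4 to 0.825 m from the base axis. Payload 7 kg.
Tool frame: the origin (TCP) lies at the very end of the fingers, on their centre line; the grasp point (between the pads) lies 19 mm behind it (r.hold_point_z is the distance from the TCP to the grasp point, in m); z points along the fingers, y is the line along which they close (so a half turn about z gives the same grasp; the last joint's range is limited). The gripper opens to 88 mm and grips with 3 to 60 N. Pads are 19 mm wide; open, the fingers measure 130 mm over their backs; the gripper's body (78 mm by 193 mm) begins 47 mm behind the grasp point.
Start: joints at [92.195, 20.546, 0.682, 0, -70.136, -16.507], TCP at [0.167, 0.654, 0.227] pointing down, gripper open.
Joint ranges: [-176.03, 176.03], [-82.01, 121.73], [-58.28, 71.71], [-173.87, 95.51], [-174.79, -0.11], [-173.66, 173.66]. Speed limits (degrees/s): [136.94, 136.94, 172.46, 180, 180, 180].

INTERFACE

Orientations are given as [roll, pitch, yaw] about the fixed x, y, z axes, in that order (R = Rz(yaw) Ry(pitch) Rx(roll)).
In Python, from plant import telemetry, vision, workorder, r gives the robot as it stands.
- The arm moves only by the tool move_arm, never from a script. Its argument "plan" is a list of rows, each a list of 7 numbers: the opening, from -1 (shut) to 1 (fully open), so that 0 is half open, then the shift along the world's x, y, z in m, then the turn, a rotation vector about the world's x, y, z in degrees. In form: [[fingers, dx, dy, dz, ax, ay, az], ...]. A call has 1 to 20 rows; each row shifts and turns the commanded pose from where the row before left it; what a row does not reach is not made up. A row lasts 1/8 s, in which the tool goes at most 62.5 mm and 10.7 degrees, less where a joint would pass 70% of its speed; a pose out of reach is approached as far as the arm can. A call is refused whole if a number of a shift passes 0.0625 or a number of a turn 10.7, either way. A call with a gripper value outside its range is refused whole. The fingers move at their own pace and stop on an object; "force" is the grip in N (left out, the last holds). Time passes only in rows, so rows that do not move let the fingers close. It gives the time, the measured TCP pose, the force, the opening and the grip force at its end, in the units of the state.
- telemetry.get_state(): the state, without advancing time (a new reading comes with each control period).
- vision.capture(name): name is "scene" or "side" or "wrist"; returns a dict with "img" (384x512x3 uint8, red, green, blue), "depth" (384x512 float32, m along the optical axis (not along the pixel's ray), 0 where there is no reading), "intrinsics" (3x3 intrinsics, pixels), "R" (3x3) and "t" (3): a world point X has camera coordinates R X + t. Camera axes: x right, y down, z forward; pixel columns grow to the right and rows downward; lengths in m; the calibration is good to about 2 mm. A picture is of the moment at which its call begins.
- workorder.close_job(): hands the job in; it is judged then, once.
The state is a dict: "time_s": time; "joints": joint angles; "qd": joint speeds; "joint_torque": joint torques, N m; "tcp_pos": TCP position; "eef_rot": TCP orientation; "contact_force": force on the tool from outside, world axes, zero at the start; "moment": the same for the moment, N m; "gripper_width": finger opening in m; "gripper_force": force on a finger pad.
Only numpy, scipy, OpenCV 4.12 (cv2) and the standard library are available. Lean on these libraries where they do the work, as an engineer would, in place of code of your own. Each camera call takes 0.05 s, during which the arm holds its last target. There are 200 camera calls.

## Working session

There is one attempt and no reset: what is moved stays moved. The work goes in short steps, Python scripts to look and compute and a tool call to move; the robot and the scene stay as the last step left them, time stands still between calls to the robot, and variables do not carry over. Pictures are saved under pics/ and viewed, at most 10 in all, crops included, and the job is handed in when it is done.

Besides the shell and the picture viewer there is one more tool, called after "Emit:" as name(argument=value, ...), one argument or row to a line, values as JSON. move_arm: Moves the arm, as the interface text tells. Its arguments: {"type":"object","properties":{"plan":{"type":"array"},"force":{"type":"number"}},"required":["plan"]}

```bash
mkdir -p pics
cat > h.py <<'E'
import numpy as np,cv2
from plant import telemetry, vision, workorder, r
def pts(c):
    K=c["intrinsics"];d=c["depth"];v,u=np.mgrid[:d.shape[0],:d.shape[1]]
    P=np.stack([(u-K[0,2])/K[0,0]*d,(v-K[1,2])/K[1,1]*d,d],-1)
    return (P-c["t"])@c["R"]
E
python3 - <<'E'
from h import *
ims=[]
for n in("scene","side"):
    c=vision.capture(n);np.savez(n+".npz",**c);ims.append(c["img"]);print(n,-c["R"].T@c["t"])
cv2.imwrite("pics/a.png",cv2.cvtColor(ims[0],cv2.COLOR_RGB2BGR))
cv2.imwrite("pics/b.png",cv2.cvtColor(ims[1],cv2.COLOR_RGB2BGR))
s=telemetry.get_state();print(s["time_s"],s["tcp_pos"],s["eef_rot"],s["contact_force"],s["gripper_width"])
E
```

```text
scene [-0.21260706 -0.5465079   0.67446513]
side [0.59924181 1.11957793 0.82197751]
0.1 [0.16673992 0.65365026 0.22574123] [ 1.79918599e+02 -7.70009063e-03 -1.43134278e+01] [ 0.05644925 -0.52311974  0.39000607] 0.08747853715160979
```

View pics/a.png

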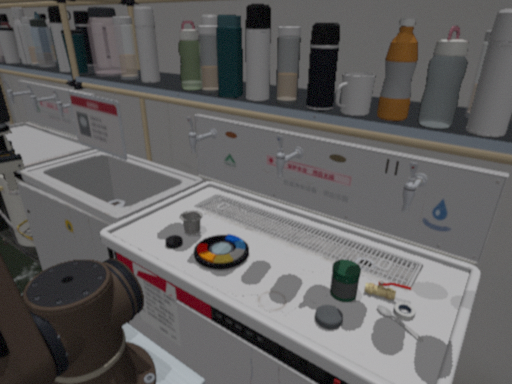

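View pics/b.png

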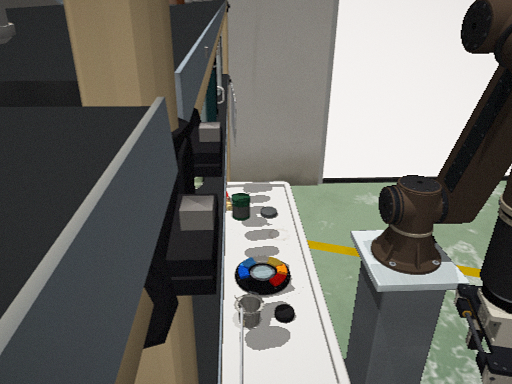

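The scene view shows the unit at about (222,250), with the strainer (191,222) and black cap (174,241) to its left. The tin is at (345,280) and the grey cap at (328,317). In the side view the unit is at (263,273), the strainer at (249,310) and the black cap at (285,313). Next I'll measure the pad colours.

```bash
cat > m.py <<'E'
from h import *
def pads(c,box):
    K=c["intrinsics"];o=-c["R"].T@c["t"]
    hsv=cv2.cvtColor(c["img"],cv2.COLOR_RGB2HSV);u0,u1,v0,v1=box
    H,S,V=[hsv[...,i].astype(int) for i in range(3)]
    D=pts(c); out={}
    for n,m in dict(blue=(H>104)&(H<125)&(S>170),red=((H<6)|(H>174))&(S>150),orange=(H>=8)&(H<19)&(S>150),yellow=(H>=19)&(H<35)&(S>120)).items():
        m=m&(V>60);b=np.zeros_like(m);b[v0:v1,u0:u1]=1;m&=b
        v,u=np.nonzero(m)
        if len(v)<5: print(n,len(v));continue
        d=np.c_[(u-K[0,2])/K[0,0],(v-K[1,2])/K[1,1],np.ones(len(u))]@c["R"]
        P=o+d*((0.032-o[2])/d[:,2])[:,None]
        out[n]=P.mean(0);print(n,len(v),P.mean(0).round(4),"depth",np.median(D[m],0).round(4))
    return out
E
python3 - <<'E'
from m import *
for n,b in(("scene",(190,255,230,270)),("side",(230,296,252,298))):
    c=dict(np.load(n+".npz"));print(n);pads(c,b)
    P=pts(c)
    u0,u1,v0,v1=b
    # dark housing pixels
    g=c["img"].max(2);m=(g<45);q=P[v0:v1,u0:u1][m[v0:v1,u0:u1]];q=q[(q[:,2]>.01)&(q[:,2]<.04)];print("housing bbox",q.min(0),q.max(0))
c=dict(np.load("scene.npz"));P=pts(c)
for nm,(u,v) in dict(strainer=(191,222),capb=(174,241),tin=(345,268),bar=(0,0)).items():print(nm,P[v,u])
c=dict(np.load("side.npz"));P=pts(c)
for nm,(u,v) in dict(strainer=(249,300),capb=(285,312),capg=(268,211),tin=(241,197)).items():print(nm,P[v,u])
E
```

```text
scene
blue 81 [0.5606 0.1092 0.032 ] depth [0.562  0.111  0.0302]
red 88 [0.4663 0.1553 0.032 ] depth [0.4684 0.1572 0.0306]
orange 120 [0.4402 0.1077 0.032 ] depth [0.4404 0.1091 0.0302]
yellow 151 [0.4581 0.0653 0.032 ] depth [0.4615 0.066  0.0303]
housing bbox [0.41741681 0.02168541 0.01012499] [0.57213966 0.19377749 0.02423097]
side
blue 162 [0.5701 0.11   0.032 ] depth [0.5708 0.1086 0.031 ]
red 140 [0.4701 0.1592 0.032 ] depth [0.4698 0.1578 0.0307]
orange 96 [0.451  0.1105 0.032 ] depth [0.4499 0.1094 0.0309]
yellow 103 [0.4714 0.0731 0.032 ] depth [0.4725 0.0708 0.0313]
housing bbox [0.42669338 0.06459806 0.01014503] [0.59918254 0.20178357 0.02609521]
strainer [0.53616807 0.27187044 0.05214937]
capb [0.45044368 0.26738088 0.02047489]
tin [ 0.56151264 -0.28022495  0.08936313]
bar [0.60712587 1.4989683  0.76376919]
strainer [0.56105382 0.26420673 0.04720873]
capb [0.46151676 0.28811427 0.0215488 ]
capg [ 0.460908   -0.27909674  0.02161751]
tin [ 0.57063687 -0.27491522  0.09028217]
```

Run:
```python
from m import *
for n in("scene","side"):
    c=dict(np.load(n+".npz"));P=pts(c).reshape(-1,3);P=P[(c["depth"].ravel()>0)]
    q=P[(P[:,0]>.5)&(P[:,0]<1.0)&(P[:,2]>.1)&(P[:,2]<.9)]
    for y0 in(-.6,-.3,0,.2,.5):
        s=q[(abs(q[:,1]-y0)<.06)]
        if len(s)<5: continue
        print(n,y0)
        for z0 in np.arange(.1,.9,.04):
            a=s[(s[:,2]>=z0)&(s[:,2]<z0+.04)]
            if len(a):print("  z%.2f n%d xmin %.3f max %.3f"%(z0,len(a),a[:,0].min(),a[:,0].max()))
```

```text
scene -0.6
  z0.10 n344 xmin 0.907 max 1.000
  z0.14 n320 xmin 0.908 max 1.000
  z0.18 n296 xmin 0.907 max 1.000
  z0.22 n243 xmin 0.908 max 1.000
  z0.26 n250 xmin 0.908 max 1.000
  z0.30 n126 xmin 0.905 max 1.000
  z0.42 n168 xmin 0.609 max 0.626
  z0.46 n108 xmin 0.608 max 0.782
scene -0.3
  z0.10 n381 xmin 0.908 max 0.921
  z0.14 n339 xmin 0.908 max 0.920
  z0.18 n364 xmin 0.776 max 0.919
  z0.22 n466 xmin 0.770 max 0.919
  z0.26 n616 xmin 0.771 max 1.000
  z0.30 n421 xmin 0.768 max 1.000
  z0.42 n690 xmin 0.609 max 0.999
  z0.46 n1315 xmin 0.608 max 1.000
  z0.50 n764 xmin 0.650 max 1.000
  z0.54 n727 xmin 0.652 max 1.000
  z0.58 n798 xmin 0.650 max 1.000
  z0.62 n889 xmin 0.652 max 1.000
  z0.66 n809 xmin 0.667 max 1.000
  z0.70 n644 xmin 0.991 max 1.000
scene 0
  z0.10 n286 xmin 0.907 max 0.919
  z0.14 n296 xmin 0.907 max 0.921
  z0.18 n307 xmin 0.907 max 0.920
  z0.22 n326 xmin 0.781 max 0.921
  z0.26 n403 xmin 0.907 max 1.000
  z0.30 n235 xmin 0.904 max 1.000
  z0.42 n410 xmin 0.608 max 0.999
  z0.46 n741 xmin 0.608 max 1.000
  z0.50 n426 xmin 0.653 max 1.000
  z0.54 n523 xm
[... 1352 characters left out ...]
.648
  z0.74 n2 xmin 0.618 max 0.619
  z0.78 n5 xmin 0.618 max 0.619
side -0.3
  z0.46 n76 xmin 0.618 max 0.656
  z0.74 n3 xmin 0.618 max 0.619
  z0.78 n29 xmin 0.618 max 0.691
side 0
  z0.46 n80 xmin 0.618 max 0.650
  z0.74 n6 xmin 0.617 max 0.619
  z0.78 n72 xmin 0.618 max 0.714
side 0.2
  z0.42 n22 xmin 0.617 max 0.618
  z0.46 n61 xmin 0.618 max 0.628
  z0.54 n116 xmin 0.640 max 0.660
  z0.58 n174 xmin 0.639 max 0.660
  z0.62 n123 xmin 0.639 max 0.658
  z0.66 n15 xmin 0.639 max 0.646
  z0.74 n9 xmin 0.617 max 0.619
  z0.78 n188 xmin 0.617 max 0.951
side 0.5
  z0.42 n40 xmin 0.617 max 0.620
  z0.46 n203 xmin 0.617 max 0.631
  z0.74 n29 xmin 0.616 max 0.619
  z0.78 n441 xmin 0.617 max 0.937
```

Run:
```python
from h import *
print([a for a in dir(r) if a[0]!='_'])
```

```text
['Unreachable', 'hold_point_z']
```

Emit:
move_arm(
  plan=[
    [-1, 0.018, -0.045, 0, 0, 0, -10],
    [-1, 0.018, -0.045, 0, 0, 0, -10],
    [-1, 0.018, -0.045, 0, 0, 0, -10],
    [-1, 0.018, -0.045, 0, 0, 0, -10],
    [-1, 0.018, -0.045, 0, 0, 0, -10],
    [-1, 0.018, -0.045, 0, 0, 0, -10],
    [-1, 0.018, -0.045, 0, 0, 0, -10],
    [-1, 0.018, -0.045, 0, 0, 0, -10],
    [-1, 0.018, -0.045, 0, 0, 0, -10],
    [-1, 0.018, -0.045, 0, 0, 0, -10],
    [-1, 0.018, -0.045, 0, 0, 0, -10],
    [-1, 0.018, -0.045, 0, 0, 0, -10],
    [-1, 0, 0, 0, 0, 0, 0],
    [-1, 0, 0, 0, 0, 0, 0],
  ],
)

```text
time_s: 1.85
tcp_pos: [0.3828, 0.1139, 0.2265]
eef_rot: [180.0, -0.0, -134.3]
contact_force: [-0.7, 0.1, -0.5]
gripper_width: 0.0001
gripper_force: 0.0
```

Run:
```python
from m import *
s=telemetry.get_state();print(s["joints"],s["contact_force"])
c=vision.capture("wrist");np.savez("w.npz",**c);print(-c["R"].T@c["t"],c["R"])
d=vision.capture("side");np.savez("s2.npz",**d)
im=np.hstack([c["img"],d["img"]])
cv2.imwrite("pics/w.png",cv2.cvtColor(c["img"],cv2.COLOR_RGB2BGR));cv2.imwrite("pics/s2.png",cv2.cvtColor(d["img"],cv2.COLOR_RGB2BGR))
pads(c,(0,512,0,384))
```

```text
[ 4.52574313e+01 -6.85315536e+00 -3.12602069e+01 -1.09014507e-02
 -6.55946123e+01 -8.95671035e+01] [-0.66788208  0.06849244 -0.52252262]
[0.32481338 0.0539724  0.38280943] [[-7.15098303e-01  6.99023838e-01 -3.01123392e-04]
 [ 6.65643461e-01  6.81081726e-01  3.05035186e-01]
 [ 2.13431957e-01  2.17929703e-01 -9.52341034e-01]]
blue 46 [0.578  0.0876 0.032 ] depth [0.5795 0.0881 0.0303]
red 567 [0.4596 0.1421 0.032 ] depth [0.4594 0.1428 0.0302]
orange 413 [0.448  0.1115 0.032 ] depth [0.4486 0.1216 0.0301]
yellow 282 [0.5478 0.1317 0.032 ] depth [0.4369 0.0949 0.0314]
```

View pics/w.png

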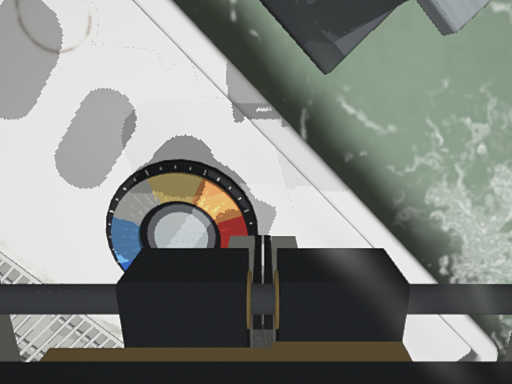

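View pics/s2.png

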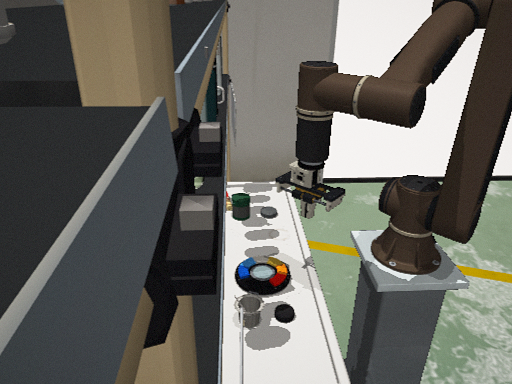

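The wrist view shows the unit at about (182,220): yellow at the top (175,185), red on the right (232,230), and the blue side at lower left (125,240), partly hidden by the gripper. The side view shows the tall wrist column topping out near (318,70), so I need its height relative to the bar. I'll also unwrap the ring colours by angle.

Run:
```python
from m import *
d=dict(np.load("s2.npz"));P=pts(d)
for u,v in((318,63),(318,80),(318,100),(314,125),(314,160),(310,205),(370,90)):print((u,v),P[v,u].round(3))
# housing centre via dark pixels in side & wrist, on plane z=.022
for n in("side","scene"):
    c=dict(np.load(n+".npz"));P=pts(c);g=c["img"].astype(int).max(2)
    near=np.hypot(P[...,0]-.507,P[...,1]-.11)<.13
    m=near&(P[...,2]>.017)&(P[...,2]<.040)
    q=P[m];h=cv2.minEnclosingCircle(q[:,:2].astype(np.float32));print(n,"circ",h,m.sum())
# polar unwrap to a top view from side and scene, by projecting grid at z=.032
cx,cy=.507,.110
for n in("side","scene"):
    c=dict(np.load(n+".npz"));K=c["intrinsics"]
    print(n)
    for a in range(-180,180,15):
        p=np.array([[cx+rr*np.cos(np.radians(a)),cy+rr*np.sin(np.radians(a)),.032] for rr in(.056,.062,.068)])
        q=(p@c["R"].T+c["t"])@K.T;uv=(q[:,:2]/q[:,2:]).round().astype(int)
        print(a,np.median(c["img"][uv[:,1],uv[:,0]],0).astype(int))
xs,ys=np.meshgrid(np.linspace(.39,.63,480),np.linspace(.23,-.01,480))
o=[]
for n in("side","scene"):
    c=dict(np.load(n+".npz"));q=(np.stack([xs,ys,0*xs+.032],-1)@c["R"].T+c["t"])@c["intrinsics"].T
    u=(q[...,:2]/q[...,2:]).astype(np.float32);o.append(cv2.remap(c["img"],u[...,0],u[...,1],1)[:,:390])
cv2.imwrite("pics/top.png",cv2.cvtColor(np.hstack(o),cv2.COLOR_RGB2BGR))
```

```text
(318, 63) [0.388 0.127 0.668]
(318, 80) [0.392 0.159 0.634]
(318, 100) [0.391 0.173 0.588]
(314, 125) [0.393 0.16  0.521]
(314, 160) [0.386 0.159 0.425]
(310, 205) [0.381 0.134 0.275]
(370, 90) [0.296 0.26  0.631]
side circ ((0.5154755711555481, 0.11258116364479065), 0.0900995135307312) 1593
scene circ ((0.5065065622329712, 0.11147000640630722), 0.0897623673081398) 1391
side
-180 [242 142  19]
-165 [245 156  19]
-150 [152 128  42]
-135 [157 128  41]
-120 [158 132  45]
-105 [135 126 112]
-90 [130 127 119]
-75 [128 124 117]
-60 [ 75 103 130]
-45 [ 42  92 138]
-30 [ 40  90 137]
-15 [ 11  47 111]
0 [ 17  85 203]
15 [ 16  84 200]
30 [ 17  43 101]
45 [11 11  8]
60 [ 8 11 11]
75 [ 7  9 12]
90 [13 13 15]
105 [117   1   0]
120 [137   7   2]
135 [145  12   7]
150 [142  14   9]
165 [172  88  13]
scene
-180 [185 124  24]
-165 [177 110  22]
-150 [124 107  44]
-135 [124 108  47]
-120 [125 109  46]
-105 [106 105 104]
-90 [108 106 105]
-75 [108 107 106]
-60 [ 60  89 112]
-45 [ 42  83 118]
-30 [ 40  82 118]
-15 [ 10  70 134]
0 [ 19  74 150]
15 [ 13  75 154]
30 [33 39 64]
45 [34 33 37]
60 [18 10 16]
75 [22 18 22]
90 [13 13 14]
105 [33  6 11]
120 [114  11   6]
135 [114  15   9]
150 [118  19  13]
165 [160  99  12]
```

View pics/top.png

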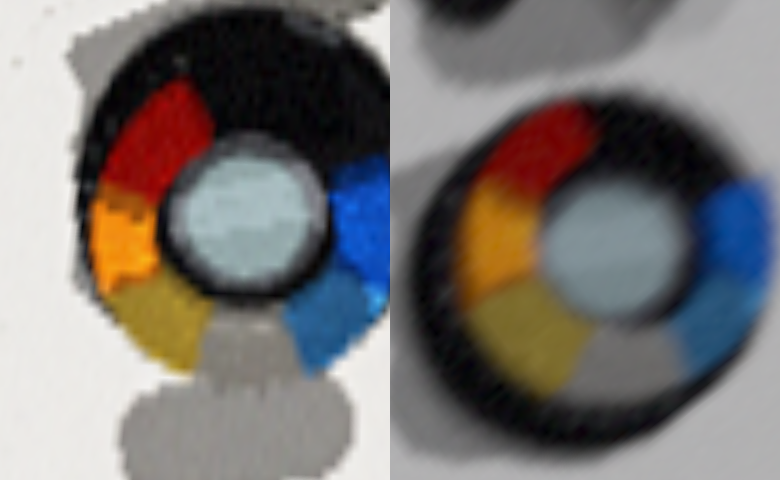

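The top view (side camera left, scene camera right) shows blue at about 4°, then clockwise pale blue at -41°, white, yellow, orange at -176°, and red at 139°. The gap faces roughly +x+y, and the centre is near (0.511, 0.112). The bar is at x≥0.607 and z 0.42–0.50. I'll tilt the tool 12° so the wrist stays on the near side of it.

Emit:
move_arm(
  plan=[
    [-1, 0, 0, 0, 0, 0, -9.14],
    [-1, 0, 0, 0, 0, 0, -9.14],
    [-1, 0, 0, 0, 0, 0, -9.14],
    [-1, 0, 0, 0, 0, 0, -9.14],
    [-1, 0, 0, 0, 0, 0, -9.14],
    [-1, 0.0165, 0.0008, -0.0135, 0, -1, 0],
    [-1, 0.0165, 0.0008, -0.0135, 0, -1, 0],
    [-1, 0.0165, 0.0008, -0.0135, 0, -1, 0],
    [-1, 0.0165, 0.0008, -0.0135, 0, -1, 0],
    [-1, 0.0165, 0.0008, -0.0135, 0, -1, 0],
    [-1, 0.0165, 0.0008, -0.0135, 0, -1, 0],
    [-1, 0.0165, 0.0008, -0.0135, 0, -1, 0],
    [-1, 0.0165, 0.0008, -0.0135, 0, -1, 0],
    [-1, 0.0165, 0.0008, -0.0135, 0, -1, 0],
    [-1, 0.0165, 0.0008, -0.0135, 0, -1, 0],
    [-1, 0.0165, 0.0008, -0.0135, 0, -1, 0],
    [-1, 0.0165, 0.0008, -0.0135, 0, -1, 0],
    [-1, 0, 0, 0, 0, 0, 0],
    [-1, 0, 0, 0, 0, 0, 0],
  ],
)

```text
time_s: 4.32
tcp_pos: [0.5804, 0.1245, 0.0647]
eef_rot: [-180.0, 12.0, -179.9]
contact_force: [0.5, 0.1, 1.3]
gripper_width: 0.0001
gripper_force: 0.0
```

Run:
```python
from m import *
s=telemetry.get_state();print(s["joints"],s["contact_force"],s["tcp_pos"])
c=vision.capture("wrist");d=vision.capture("scene")
cv2.imwrite("pics/w2.png",cv2.cvtColor(c["img"],cv2.COLOR_RGB2BGR));cv2.imwrite("pics/s3.png",cv2.cvtColor(cv2.resize(d["img"][150:330,120:360],None,fx=3,fy=3),cv2.COLOR_RGB2BGR))
pads(c,(0,512,0,384));np.savez("w2.npz",**c)
```

```text
[  34.92506802   16.06026992  -37.24314246   14.83060512  -27.61927231
 -137.46562657] [0.52474875 0.10511337 1.29677699] [0.58044457 0.12445078 0.06472013]
blue 2188 [0.5727 0.1055 0.032 ] depth [0.575  0.1047 0.0302]
red 4146 [0.4769 0.1579 0.032 ] depth [0.4762 0.1586 0.0303]
orange 6 [0.468  0.0985 0.032 ] depth [0.4681 0.0925 0.0296]
yellow 149 [0.6938 0.0379 0.032 ] depth [0.5391 0.0876 0.1484]
```

View pics/w2.png

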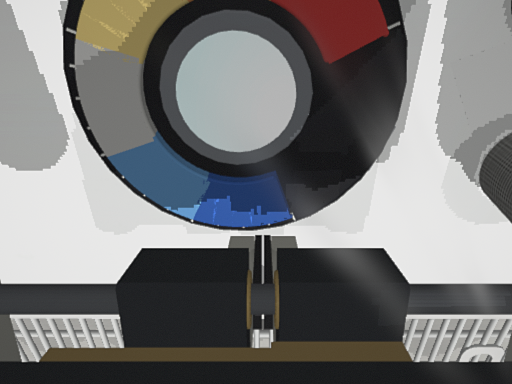

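View pics/s3.png

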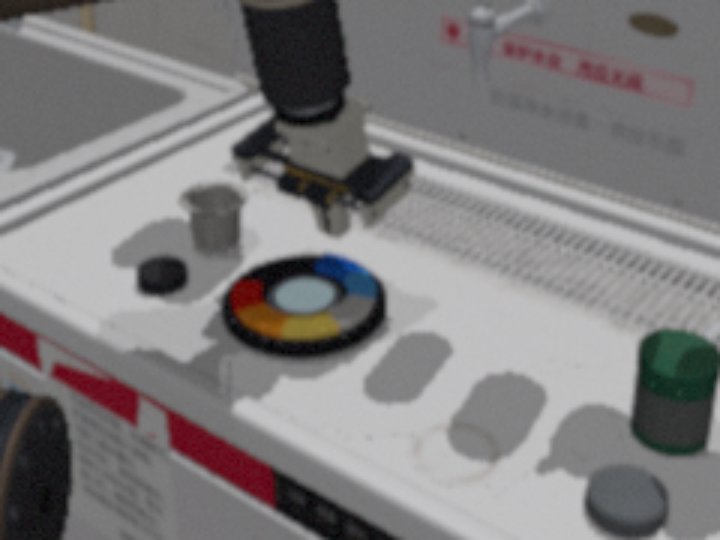

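The wrist view shows the grey disc centred at about (237,91), the blue pad from (195,200) to its end edge (275,172)–(293,220), and the red end edge at (330,62)–(390,35). The fingertips are at (262,240), just outside blue. The scene view shows the hand clear of everything.

Run:
```python
from h import *
c=dict(np.load("w2.npz"));K=c["intrinsics"];o=-c["R"].T@c["t"]
def ray(u,v,z):
    d=np.array([(u-K[0,2])/K[0,0],(v-K[1,2])/K[1,1],1])@c["R"];return (o+d*(z-o[2])/d[2])[:2]
hsv=cv2.cvtColor(c["img"],cv2.COLOR_RGB2HSV);g=c["img"].astype(int)
m=((g.min(2)>95)&(np.hypot(*(np.mgrid[:384,:512]-np.array([91,237])[:,None,None]))<75)).astype(np.uint8)
n,l,st,ce=cv2.connectedComponentsWithStats(m);k=l[91,237];print(st[k],ce[k])
C=ray(*ce[k],.0235);print("C",C)
for e in((275,172),(293,220),(330,62),(390,35),(207,175),(157,135),(107,155)):
    p=ray(*e,.032);q=p-C;print(e,p.round(4),np.hypot(*q).round(4),np.degrees(np.arctan2(q[1],q[0])).round(1))
```

```text
[  176    30   121   123 11623] [235.55097651  90.81803321]
C [0.50849677 0.11019624]
(275, 172) [0.5504 0.1308] 0.0467 26.2
(293, 220) [0.5822 0.1421] 0.0803 23.4
(330, 62) [0.4932 0.1553] 0.0477 108.7
(390, 35) [0.4817 0.1811] 0.0758 110.7
(207, 175) [0.5522 0.0934] 0.0469 -21.0
(157, 135) [0.5291 0.0693] 0.0457 -63.3
(107, 155) [0.5403 0.0409] 0.0762 -65.3
```

Emit:
move_arm(
  plan=[
    [-1, 0, -0.0007, -0.0045, 0, 0, 0],
    [-1, 0, -0.0007, -0.0045, 0, 0, 0],
    [-1, 0, -0.0007, -0.0045, 0, 0, 0],
    [-1, 0, -0.0007, -0.0045, 0, 0, 0],
    [-1, 0, -0.0007, -0.0045, 0, 0, 0],
    [-1, 0, 0, -0.0045, 0, 0, 0],
    [-1, 0, 0, 0, 0, 0, 0],
    [-1, 0, 0, 0, 0, 0, 0],
  ],
)

```text
time_s: 5.42
tcp_pos: [0.581, 0.1202, 0.0376]
eef_rot: [180.0, 12.0, 180.0]
contact_force: [-0.3, 0.2, 1.5]
gripper_width: 0.0005
gripper_force: 0.0
```

Emit:
move_arm(
  plan=[
    [-1, 0, 0, -0.001, 0, 0, 0],
    [-1, 0, 0, -0.001, 0, 0, 0],
    [-1, 0, 0, -0.001, 0, 0, 0],
    [-1, 0, 0, -0.001, 0, 0, 0],
    [-1, 0, 0, 0, 0, 0, 0],
    [-1, 0, 0, 0, 0, 0, 0],
    [-1, 0, 0, 0, 0, 0, 0],
  ],
)

```text
time_s: 6.3
tcp_pos: [0.5809, 0.1202, 0.0336]
eef_rot: [180.0, 12.0, 180.0]
contact_force: [0.8, 0.6, 0.6]
gripper_width: 0.0003
gripper_force: 0.4
```

Emit:
move_arm(
  plan=[
    [-1, 0, 0, -0.0012, 0, 0, 0],
    [-1, 0, 0, -0.0012, 0, 0, 0],
    [-1, 0, 0, 0, 0, 0, 0],
    [-1, 0, 0, 0, 0, 0, 0],
    [-1, 0, 0, 0, 0, 0, 0],
  ],
)

```text
time_s: 6.92
tcp_pos: [0.5809, 0.1202, 0.0313]
eef_rot: [180.0, 12.0, 180.0]
contact_force: [-0.9, -0.3, 4.2]
gripper_width: -0.0001
gripper_force: 1.5
```

```bash
cat > f.py <<'E'
from h import *
F=[]
for i in range(6):
    vision.capture("side");s=telemetry.get_state();F.append(s["contact_force"])
print(s["time_s"],s["tcp_pos"],s["eef_rot"],np.mean(F,0),np.std(F,0),s["joints"])
E
python3 f.py
```

```text
7.225 [0.58093282 0.12016157 0.03120149] [179.99426185  12.00543113 179.98946998] [-0.59557189 -0.2381034   2.74558491] [0.27799763 0.42243544 0.71475668] [  34.10277556   18.81851332  -40.3444594    18.25222824  -21.8511927
 -140.54634261]
```

```bash
cat > plan.py <<'E'
import numpy as np,json
A=np.r_[np.arange(5,-224,-5.5),-223.5]
t=np.interp(-A,[70,134],[12,4]);a=np.radians(A)
X=np.c_[.5085+.062*np.cos(a)+.0095*np.cos(np.radians(t)),.110+.062*np.sin(a),.0287+.0095*np.sin(np.radians(t))]
p=np.array([.581,.1202,.0312]);tt=12.
for i in range(len(A)):
    d=np.round(X[i]-p,4);p=p+d;dt=round(t[i]-tt,1);tt+=dt
    print(A[i],X[i].round(3),json.dumps([-1,*d,0,dt,0]))
E
python3 plan.py
```

```text
5.0 [0.58  0.115 0.031] [-1, -0.0014, -0.0048, -0.0005, 0, 0.0, 0]
-0.5 [0.58  0.109 0.031] [-1, 0.0002, -0.0059, -0.0, 0, 0.0, 0]
-6.0 [0.579 0.104 0.031] [-1, -0.0003, -0.006, -0.0, 0, 0.0, 0]
-11.5 [0.579 0.098 0.031] [-1, -0.001, -0.0059, -0.0, 0, 0.0, 0]
-17.0 [0.577 0.092 0.031] [-1, -0.0014, -0.0057, -0.0, 0, 0.0, 0]
-22.5 [0.575 0.086 0.031] [-1, -0.002, -0.0056, -0.0, 0, 0.0, 0]
-28.0 [0.573 0.081 0.031] [-1, -0.0026, -0.0054, -0.0, 0, 0.0, 0]
-33.5 [0.569 0.076 0.031] [-1, -0.003, -0.0051, -0.0, 0, 0.0, 0]
-39.0 [0.566 0.071 0.031] [-1, -0.0035, -0.0048, -0.0, 0, 0.0, 0]
-44.5 [0.562 0.067 0.031] [-1, -0.004, -0.0045, -0.0, 0, 0.0, 0]
-50.0 [0.558 0.063 0.031] [-1, -0.0044, -0.004, -0.0, 0, 0.0, 0]
-55.5 [0.553 0.059 0.031] [-1, -0.0047, -0.0036, -0.0, 0, 0.0, 0]
-61.0 [0.548 0.056 0.031] [-1, -0.005, -0.0031, -0.0, 0, 0.0, 0]
-66.5 [0.543 0.053 0.031] [-1, -0.0054, -0.0027, -0.0, 0, 0.0, 0]
-72.0 [0.537 0.051 0.031] [-1, -0.0055, -0.0021, -0.0001, 0, -0.2, 0]
-77.5 [0.531 0.049 0.031] [-1, -0.0058, -0.0015, -0.0001, 0, -0.7, 0]
-83.0 [0.525 0.048 0.03 ] [-1, -0.0058, -0.00
[... 1080 characters left out ...]
[-1, -0.0013, 0.0058, -0.0, 0, -0.0, 0]
-176.5 [0.456 0.106 0.029] [-1, -0.0006, 0.0059, -0.0, 0, -0.0, 0]
-182.0 [0.456 0.112 0.029] [-1, -0.0001, 0.006, -0.0, 0, -0.0, 0]
-187.5 [0.457 0.118 0.029] [-1, 0.0005, 0.0059, -0.0, 0, -0.0, 0]
-193.0 [0.458 0.124 0.029] [-1, 0.0011, 0.0058, -0.0, 0, -0.0, 0]
-198.5 [0.459 0.13  0.029] [-1, 0.0016, 0.0058, -0.0, 0, -0.0, 0]
-204.0 [0.461 0.135 0.029] [-1, 0.0021, 0.0055, -0.0, 0, -0.0, 0]
-209.5 [0.464 0.141 0.029] [-1, 0.0027, 0.0053, -0.0, 0, -0.0, 0]
-215.0 [0.467 0.146 0.029] [-1, 0.0032, 0.0051, -0.0, 0, -0.0, 0]
-220.5 [0.471 0.15  0.029] [-1, 0.0036, 0.0047, -0.0, 0, -0.0, 0]
-223.5 [0.473 0.153 0.029] [-1, 0.0022, 0.0024, -0.0, 0, -0.0, 0]
```

Emit:
move_arm(
  plan=[
    [-1, -0.0014, -0.0048, -0.0005, 0, 0, 0],
    [-1, 0.0002, -0.0059, 0, 0, 0, 0],
    [-1, -0.0003, -0.006, 0, 0, 0, 0],
    [-1, -0.001, -0.0059, 0, 0, 0, 0],
    [-1, -0.0014, -0.0057, 0, 0, 0, 0],
    [-1, -0.002, -0.0056, 0, 0, 0, 0],
    [-1, -0.0026, -0.0054, 0, 0, 0, 0],
    [-1, -0.003, -0.0051, 0, 0, 0, 0],
    [-1, -0.0035, -0.0048, 0, 0, 0, 0],
    [-1, -0.004, -0.0045, 0, 0, 0, 0],
    [-1, -0.0044, -0.004, 0, 0, 0, 0],
    [-1, 0, 0, 0, 0, 0, 0],
  ],
)

```text
time_s: 8.72
tcp_pos: [0.5567, 0.0617, 0.0305]
eef_rot: [-180.0, 11.9, 180.0]
contact_force: [0.7, -0.3, 3.9]
gripper_width: 0.0003
gripper_force: 1.8
```

```bash
python3 f.py
python3 - <<'E'
from m import *
c=vision.capture("wrist");np.savez("w3.npz",**c)
cv2.imwrite("pics/w3.png",cv2.cvtColor(c["img"],cv2.COLOR_RGB2BGR))
E
```

```text
9.025 [0.55677991 0.06183858 0.03024043] [-179.94477917   11.91727993  179.97418686] [ 0.01527048 -0.6502126   3.89915187] [0.43361189 0.49695706 0.42815697] [  29.64158962   16.34853708  -44.40758754   17.75340832  -19.75185783
 -135.90544548]
```

View pics/w3.png

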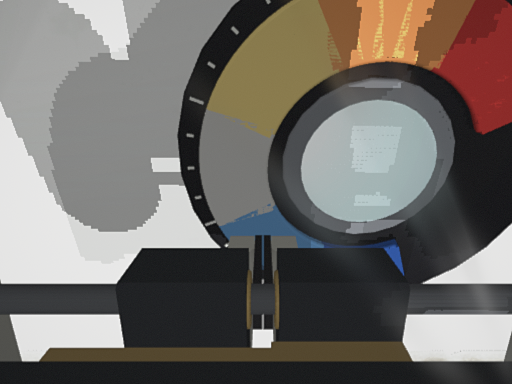

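The wrist view shows the fingertips at (262,240) on the pale blue pad, just short of the white boundary at (225,228), with the blue end to the right at (395,255). The force is about 3.9 N, so I'll continue.

Emit:
move_arm(
  plan=[
    [-1, -0.0047, -0.0036, 0, 0, 0, 0],
    [-1, -0.005, -0.0031, 0, 0, 0, 0],
    [-1, -0.0054, -0.0027, 0, 0, 0, 0],
    [-1, -0.0055, -0.0021, -0.0001, 0, 0.2, 0],
    [-1, -0.0058, -0.0015, -0.0001, 0, 0.7, 0],
    [-1, -0.0058, -0.001, -0.0001, 0, 0.7, 0],
    [-1, -0.0059, -0.0005, -0.0001, 0, 0.7, 0],
    [-1, -0.0059, 0.0002, -0.0001, 0, 0.7, 0],
    [-1, -0.0059, 0.0007, -0.0001, 0, 0.7, 0],
    [-1, -0.0058, 0.0012, -0.0001, 0, 0.7, 0],
    [-1, -0.0057, 0.0018, -0.0002, 0, 0.7, 0],
    [-1, -0.0054, 0.0024, -0.0001, 0, 0.7, 0],
    [-1, -0.0052, 0.0028, -0.0001, 0, 0.6, 0],
    [-1, -0.0049, 0.0034, -0.0001, 0, 0.7, 0],
    [-1, -0.0046, 0.0038, -0.0001, 0, 0.7, 0],
    [-1, -0.0042, 0.0042, 0, 0, 0.2, 0],
    [-1, 0, 0, 0, 0, 0, 0],
  ],
)

```text
time_s: 11.2
tcp_pos: [0.4712, 0.0687, 0.0292]
eef_rot: [-180.0, 4.0, 180.0]
contact_force: [-0.8, 2.6, 3.8]
gripper_width: -0.0
gripper_force: 1.9
```

```bash
python3 f.py
```

```text
11.5 [0.47146648 0.0684186  0.02921803] [-179.99875187    3.97391229  179.98104496] [-1.45814825  2.61928123  4.03425613] [0.55392889 0.40759321 0.46273751] [  33.85744678   13.3416667   -43.00983099    4.37734807  -30.42127636
 -127.58921268]
```

Emit:
move_arm(
  plan=[
    [-1, -0.0038, 0.0046, 0, 0, 0, 0],
    [-1, -0.0033, 0.005, 0, 0, 0, 0],
    [-1, -0.0028, 0.0052, 0, 0, 0, 0],
    [-1, -0.0023, 0.0055, 0, 0, 0, 0],
    [-1, -0.0017, 0.0057, 0, 0, 0, 0],
    [-1, -0.0013, 0.0058, 0, 0, 0, 0],
    [-1, 0, 0, 0, 0, 0, 0],
  ],
)

```text
time_s: 12.38
tcp_pos: [0.4563, 0.1007, 0.0292]
eef_rot: [180.0, 4.0, -180.0]
contact_force: [-2.8, 0.9, 3.8]
gripper_width: 0.0004
gripper_force: 1.9
```

```bash
python3 f.py
python3 - <<'E'
from m import *
c=vision.capture("side");np.savez("s4.npz",**c)
for n in("side","s4"):print(n);pads(dict(np.load(n+".npz")),(230,296,252,298))
cv2.imwrite("pics/s4.png",cv2.cvtColor(cv2.resize(c["img"][220:340,200:340],None,fx=4,fy=4),cv2.COLOR_RGB2BGR))
E
```

```text
12.675 [0.45666469 0.10039521 0.02936057] [179.97891408   4.01007034 179.97980844] [-2.20666565  1.79816255  3.31615758] [0.43044303 0.41129092 0.59499791] [  38.7470531    12.61246311  -44.31924353    4.98810061  -30.02054764
 -133.0197772 ]
side
blue 162 [0.5701 0.11   0.032 ] depth [0.5708 0.1086 0.031 ]
red 140 [0.4701 0.1592 0.032 ] depth [0.4698 0.1578 0.0307]
orange 96 [0.451  0.1105 0.032 ] depth [0.4499 0.1094 0.0309]
yellow 103 [0.4714 0.0731 0.032 ] depth [0.4725 0.0708 0.0313]
s4
blue 151 [0.5714 0.1114 0.032 ] depth [0.5711 0.1083 0.0279]
red 127 [0.4704 0.1615 0.032 ] depth [0.4699 0.1569 0.0276]
orange 46 [0.4502 0.127  0.032 ] depth [0.448  0.1225 0.0277]
yellow 35 [0.4834 0.0618 0.032 ] depth [0.4848 0.0679 0.0284]
```

View pics/s4.png

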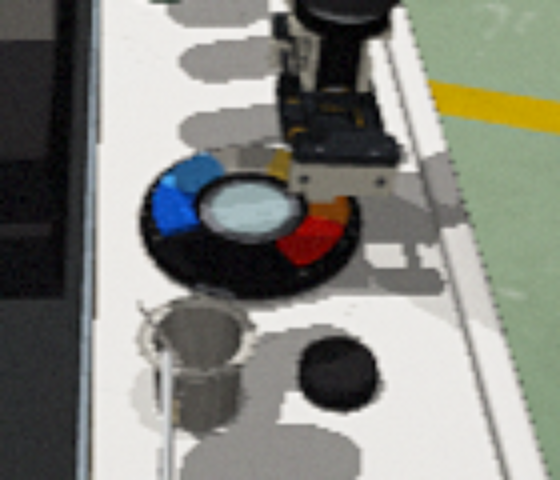

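In the side crop the fingers are on the yellow/orange side, at about (340,195). The unit has not moved, and depth shows the strip down by about 3 mm. I'll continue to red.

Emit:
move_arm(
  plan=[
    [-1, -0.0006, 0.0059, 0, 0, 0, 0],
    [-1, -0.0001, 0.006, 0, 0, 0, 0],
    [-1, 0.0005, 0.0059, 0, 0, 0, 0],
    [-1, 0.0011, 0.0058, 0, 0, 0, 0],
    [-1, 0.0016, 0.0058, 0, 0, 0, 0],
    [-1, 0.0021, 0.0055, 0, 0, 0, 0],
    [-1, 0.0027, 0.0053, 0, 0, 0, 0],
    [-1, 0.0032, 0.0051, 0, 0, 0, 0],
    [-1, 0.0036, 0.0047, 0, 0, 0, 0],
    [-1, 0.0022, 0.0024, 0, 0, 0, 0],
    [-1, 0, 0, 0, 0, 0, 0],
    [-1, 0, 0, 0, 0, 0, 0],
    [-1, 0, 0, 0, 0, 0, 0],
  ],
)

```text
time_s: 14.35
tcp_pos: [0.4733, 0.153, 0.0296]
eef_rot: [180.0, 4.1, 180.0]
contact_force: [-0.4, 0.5, 3.5]
gripper_width: 0.0002
gripper_force: 1.7
```

```bash
python3 f.py
python3 - <<'E'
from m import *
c=vision.capture("side")
pads(c,(230,296,252,298))
cv2.imwrite("pics/s5.png",cv2.cvtColor(cv2.resize(c["img"][220:340,200:340],None,fx=4,fy=4),cv2.COLOR_RGB2BGR))
E
```

```text
14.65 [0.47322954 0.15300608 0.02955379] [179.96070037   4.04244634 179.99715936] [-0.86747461  0.6811551   3.66670885] [0.26974094 0.62344382 0.27867214] [  42.75455264   15.02677837  -40.67683589    5.21417351  -31.40490024
 -137.13865146]
blue 149 [0.5709 0.1125 0.032 ] depth [0.5711 0.1093 0.0278]
red 44 [0.478 0.176 0.032] depth [0.4783 0.1703 0.0276]
orange 1
yellow 14 [0.4726 0.0636 0.032 ] depth [0.496  0.188  0.1179]
```

View pics/s5.png

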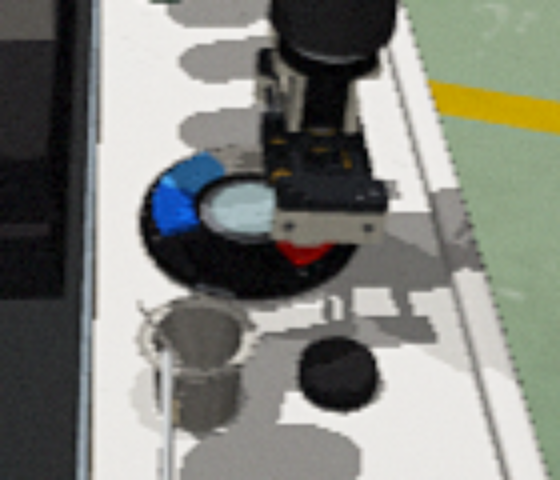

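The fingertips rest on the red pad near crop position (300,245), at about 3.7 N with the strip down about 3 mm. The unit and bystanders have not moved, so I'm handing in.

```bash
python3 -c "
from plant import workorder
print(workorder.close_job())"
```

```text
the job is handed in; nothing more can be done
None
```

I slid the fingertips from the blue end of the strip over every colour to red and handed the job in with them resting on the red pad at about 3.7 N; the strip was down about 3 mm and the unit and bystanders had not visibly moved (the hand-in returned no verdict).

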